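# Brighten the magnifier lamp by four clicks

## Task

The magnifier lamp on the conservation bench is too dim: with a fingertip push the orange finger post of its brightness dial gently round clockwise (as seen from above), exactly four clicks on from where you find it, and leave the dial resting in that click-stop. Do not shift or lift the lamp, do not pinch anything, leave the finds and tools around it where they are, and finish with your hand clear of everything.

Things in the scene. Friction and masses are not known exactly. Their poses are not given: they have to be found in the camera images.
- dial (a joint): Dial angle, rad, growing clockwise seen from above. Nine click-stops every 0.4189 rad (24 deg), the first at 0; end stops just beyond the first and last. It starts resting in one of the first four. A spring pawl draws it to the nearest stop: at the post it takes about 5 N to leave a stop, falling to nothing half-way, then the dial snaps ahead of the finger into the next stop.
- dial_axis (a point): Centre of the dial's flat upper face, on its upright axis, 58 mm above the table. The dial is a dark disc 92 mm across and 12 mm thick that lies flat on the lamp's base (base top 45 mm above the table). Nine black dots that grow in size mark the click-stops round it on the base.
- finger_post (a point): The orange finger post that stands up from the dial's face near its rim: a round post 14 mm across, 36 mm from the dial's axis, rising from the dial's face (58 mm above the table) to 88 mm above the table. The point lies on the post's centre line 73 mm above the table. It turns with the dial; an orange line on the dial runs from the axis towards it.
- lamp: White magnifier lamp, loose on rubber feet, 2.5 to 3.4 kg; slides if pushed with some 20 N. Base 200 mm (its x) by 240 mm (its y), top 45 mm above the table; origin: centre of the underside. Dial axis at x -20, y +40 mm in this frame. At dial angle 0 the post points 211 deg counter-clockwise from the lamp's x axis, at the last stop 19 deg, so it stays on the side away from the column.
- lamp_column (a point): Foot of the lamp's upright column (44 mm across at the foot, 26 mm above), on the base's top, 136 mm from the dial's axis. From its top, 164 mm above the table, a thin bent neck leads away from the dial to a round magnifier head, 140 mm across, some 335 mm above the table and 190 mm beyond the column.
- fragment: Corroded bronze fragment, about 75 x 45 x 16 mm, on a grey foam pad (22 mm thick) under the lamp's head; origin centre of its underside. To be left alone.
- jar: Small jar with blue cap, 52 mm across, 65 mm tall, beside the lamp; origin centre of its underside. To be left alone.
- brush: Brush lying between the lamp and the robot, under 30 mm high; to be left alone.
- slip: Flat wooden slip 200 x 18 x 8 mm behind the lamp; origin centre of its underside. To be left alone.
- beaker: White open cup 68 mm across, 75 mm tall, behind and left of the lamp; origin centre of its underside. To be left alone.
- loupe: Brass hand loupe, 44 mm across, 34 mm tall, left of the lamp; origin centre of its underside. To be left alone.

How it is judged (in metres and radians):
On the way:
1. a finger pushes the dial (contact force between the fingers and dial above 0.5 N), for 0.05 s.
At the end, for the whole second after the job is handed in: The dial rests still, four clicks clockwise of its start: the finger post is 49.4 to 57.7 mm in a straight line from where it began (four clicks 53.5 mm, three 42.3, five 62.4), and the lamp stands upright within 4 mm of its starting place (distance of finger_post from where it was at the start of the episode between 0.0494 and 0.0577 m and velocity of joint dial between -0.05 and 0.05 rad/s and distance of lamp from where it was at the start of the episode below 0.004 m and angle between lamp's own z axis and vertical below 0.03 rad); the robot touches nothing.
It fails at once if the lamp is shifted by more than 4 mm, or lifted or tipped (distance of lamp from where it was at the start of the episode above 0.004 m or angle between lamp's own z axis and vertical above 0.05 rad).
It fails at once if the dial or lamp is pushed or pinched harder than 22 N (contact force between the fingers and lamp above 22 N).
It fails at once if a find or tool beside the lamp is moved by more than 20 mm (distance of any of fragment, jar, brush, slip, beaker, loupe from where it was at the start of the episode above 0.02 m).
It also fails if it takes over 40 s, if anything falls off the work surface, if the arm or the gripper's body presses on something with over 40 N, if the wrist force passes 120 N, or if a joint passes its speed limit or range.

## Robot

A 6-joint arm with a two-finger parallel gripper is mounted at the origin on the work surface. World frame = base frame: x ahead of the robot, y to its left, z up, the work surface at z = 0. Lengths are in m, angles in degrees, forces in N, time in s.
With the tool pointing down it reaches from about 0.35 to 0.875 m from the base axis. Payload 4.2 kg.
Tool frame: the origin (TCP) lies between the finger pads; the fingertips stand 14 mm ahead of it and the grasp point (between the pads) lies 5 mm behind it; x points along the fingers, y is the direction in which the jaws open and shut, and the axes are right-handed (so a half turn about x gives the same grasp; the last joint's range is limited). The gripper opens to 87 mm and grips with 3 to 60 N. Pads are 19 mm wide; open, the fingers measure 117 mm over their backs; the gripper's body (75 mm by 190 mm) begins 51 mm behind the grasp point.
Start: joints at [-62.017, 22.042, 0.453, 0, -68.411, -14.817], TCP at [0.142, -0.609, 0.206] pointing down, gripper open.
Joint ranges: [-179.83, 179.83], [-69.29, 118.12], [-61.27, 80.66], [-181.25, 117.63], [-171.15, -9.14], [-177.46, 177.46]. Speed limits (degrees/s): [159.86, 159.86, 180, 180, 180, 180].

## Interface

Orientations are given as a 3x3 rotation matrix whose columns are the frame's x, y, z axes.
In Python, from station import r, imaging, job gives the robot as it stands. The module is installed in compiled form; this text tells all that it offers.
- The arm moves only by the tool apply_moves, never from a script. Its arguments are lists of equal length, an entry for each row: "xyz": the shift along the tool's x, y, z in m, a list of three; "twist": the turn about the tool's x in degrees; "claw": the opening, from 0 (shut) to 1 (fully open). A call has 1 to 12 rows; each row shifts and turns the pose as measured when the row begins, along the tool's axes as they then stand; what a row does not reach is not made up. A row lasts 1/10 s, in which the tool goes at most 50 mm and 8.59 degrees, less where a joint would pass 70% of its speed; a pose out of reach is approached as far as the arm can. A call is refused whole if a number of a shift passes 0.05 or a number of a turn 8.59, either way. A call with a gripper value outside its range is refused whole. The fingers move at their own pace and stop on an object; the grip force is fixed at half the most. Time passes only in rows, so rows that do not move let the fingers close. It gives the time, the measured TCP pose, the force and the opening at its end, in the units of the state.
- r.sense(): the state, without advancing time (a new reading comes with each control period).
- imaging.capture(name): name is "scene" or "top"; returns a dict with "pixels" (400x640x3 uint8, red, green, blue), "mtx" (3x3 intrinsics, pixels), "distortion" ([k1, k2, p1, p2, k3] as OpenCV has them; the pictures are not rectified), "view" (4x4, takes a point from world to camera coordinates). Camera axes: x right, y down, z forward; pixel columns grow to the right and rows downward; lengths in m; the calibration is good to about 2 mm. A picture is of the moment at which its call begins. There is no depth.
- job.finish_job(): hands the job in, once; it reports no verdict.
Trained networks look in a picture, given as the dict that the camera call returned (one of the last four; its "shot" number tells which), for a name from the list of things; names that differ only in an ending like _2 or _b are one class to them, and where a whole thing is asked for, a point or a joint stands for the part that bears it (a point fixed in the world has none). Each returns a list of dicts, best first, with "p" (0 to 1); they miss things now and then, are a little off and sometimes report something else, mostly with a low value. They report only what shows in the picture. A call takes as long as a camera call.
- imaging.regions_of(query, picture): "mask" (400x640 bool, what is visible of it) and "centre" ([column, row] in pixels, amid what is visible of it).
The state is a dict: "time_s": time; "joints": joint angles; "joint_velocities": joint speeds; "effort": joint torques, N m; "tcp_pos": TCP position; "ee_rot": TCP orientation; "wrist_force": force on the tool from outside, world axes, zero at the start; "moment": the same for the moment, N m; "gripper_width": opening from 0.0 (shut) to 1.0 (fully open).
Only numpy, scipy, OpenCV 4.12 (cv2) and the standard library are available. Lean on these libraries where they do the work, as an engineer would, in place of code of your own. Each camera call takes 0.05 s, during which the arm holds its last target.

## Working session

There is one attempt and no reset: what is moved stays moved. The work goes in short steps, Python scripts to look and compute and a tool call to move; the robot and the scene stay as the last step left them, time stands still between calls to the robot, and variables do not carry over. Pictures are saved under pics/ and viewed, and the job is handed in when it is done.

Besides the shell and the picture viewer there is one more tool, called after ">>>" by a JSON object that holds its "name" and its "arguments". apply_moves: Moves the arm, as the interface text tells. Its arguments: {"type":"object","properties":{"xyz":{"type":"array","items":{"type":"array","items":{"type":"number"}}},"twist":{"type":"array","items":{"type":"number"}},"claw":{"type":"array","items":{"type":"number"}}},"required":["xyz","twist","claw"]}

```bash
mkdir -p pics; python3 - <<'E'
from station import r, imaging, job
import cv2,pickle
for n in("scene","top"):
    c=imaging.capture(n); cv2.imwrite(f"pics/{n}0.png",c["pixels"][:,:,::-1]); pickle.dump(dict(c),open(f"{n}0.pkl","wb"))
    print(n,c["mtx"],c["distortion"],c["view"])
    for q in("finger_post","dial_axis","lamp_column","dial","jar","loupe","beaker"):
        for d in imaging.regions_of(q,c)[:2]: print(q,d["p"],d["centre"],d["mask"].sum())
s=r.sense(); print(s)
E
```

```text
scene [[512.15207366   0.         322.44518375]
 [  0.         512.15207366 192.42743739]
 [  0.           0.           1.        ]] [-0.09045313  0.          0.          0.          0.        ] [[-0.70496065  0.7092432  -0.00213569  0.35178494]
 [ 0.45522277  0.45016083 -0.76819754 -0.21654461]
 [-0.54387748 -0.54252125 -0.64020933  1.40002093]
 [ 0.          0.          0.          1.        ]]
finger_post 0.57 [308.1, 211.2] 1339
dial_axis 0.82 [312.5, 210.0] 1368
dial_axis 0.2 [276.6, 288.8] 1728
lamp_column 0.97 [281.4, 202.3] 11192
lamp_column 0.16 [361.3, 196.5] 953
dial 0.89 [306.1, 211.4] 1326
dial 0.55 [365.4, 274.0] 449
jar 0.58 [230.1, 221.6] 548
jar 0.57 [324.5, 282.8] 1080
loupe 0.9 [365.5, 271.4] 461
beaker 0.88 [276.0, 287.6] 1792
top [[490.33275248   0.         327.52498148]
 [  0.         490.33275248 198.08680514]
 [  0.           0.           1.        ]] [-0.08814506  0.          0.          0.          0.        ] [[-0.02387504 -0.99943844 -0.02351123  0.06886233]
 [-0.98358636  0.02769078 -0.17830057  0.59837241]
 [ 0.17885149  0.01886839 -0.98369514  1.2106511
[... 468 characters left out ...]
5e-04,
       -6.84087412e+01, -1.48171818e+01]), 'joint_velocities': array([-0.01954162,  0.03275627,  0.04355965, -0.07924691, -0.00779372,
        0.04192374]), 'effort': array([-3.05133915e-05, -3.90408289e+01,  1.87613940e+01,  4.22428116e+00,
        1.55827944e-02, -1.39799477e-05]), 'tcp_pos': array([ 0.14236745, -0.6085659 ,  0.20608479]), 'ee_rot': array([[ 4.05137019e-05, -2.27740188e-01,  9.73721934e-01],
       [-8.99687414e-05,  9.73721930e-01,  2.27740191e-01],
       [-9.99999995e-01, -9.68311351e-05,  1.89595819e-05]]), 'wrist_force': array([-0.16858729,  0.61942104, -0.31537719]), 'moment': array([ 0.02861527, -0.0037434 ,  0.03389629]), 'gripper_width': 0.9990535958541019}
```

```bash
python3 - <<'E'
import cv2
a=cv2.imread("pics/top0.png");b=cv2.imread("pics/scene0.png")
cv2.imwrite("pics/topz.png",cv2.resize(a[150:260,250:410],None,fx=5,fy=5,interpolation=2))
cv2.imwrite("pics/scz.png",cv2.resize(b[150:260,240:400],None,fx=5,fy=5,interpolation=2))
E
```

```text
(no output)
```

View pics/top0.png

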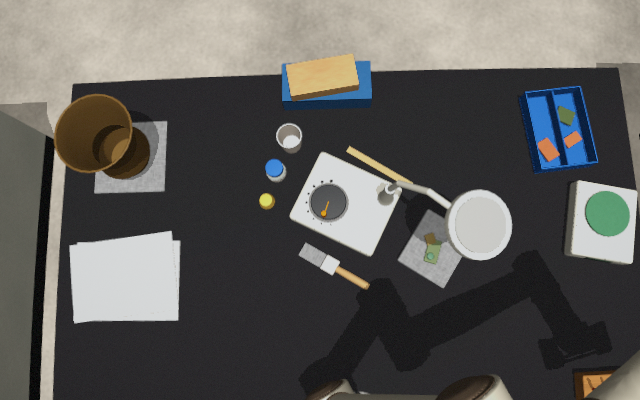

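View pics/scene0.png

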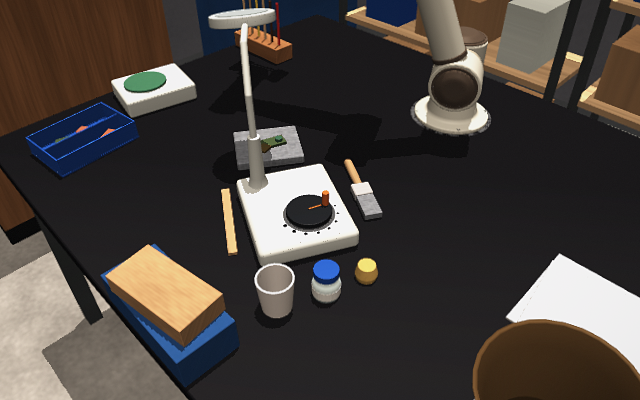

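```bash
ls pics
```

```text
scene0.png
scz.png
top0.png
topz.png
```

View pics/topz.png

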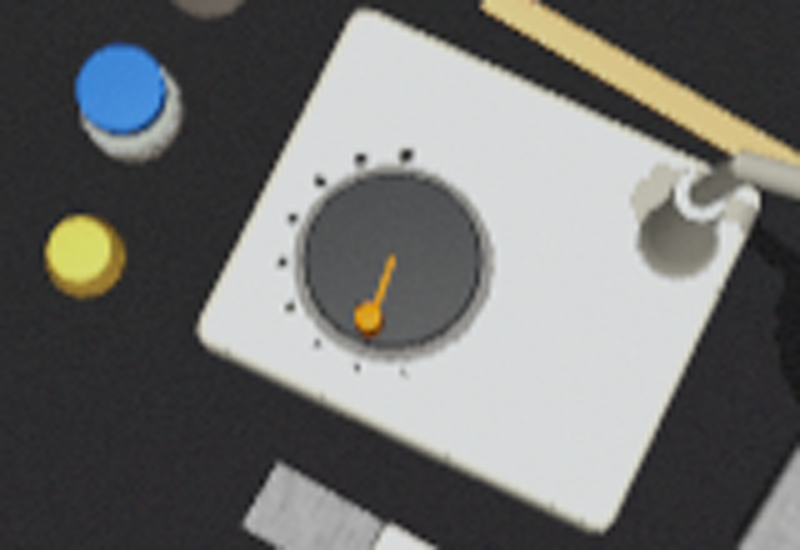

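View pics/scz.png

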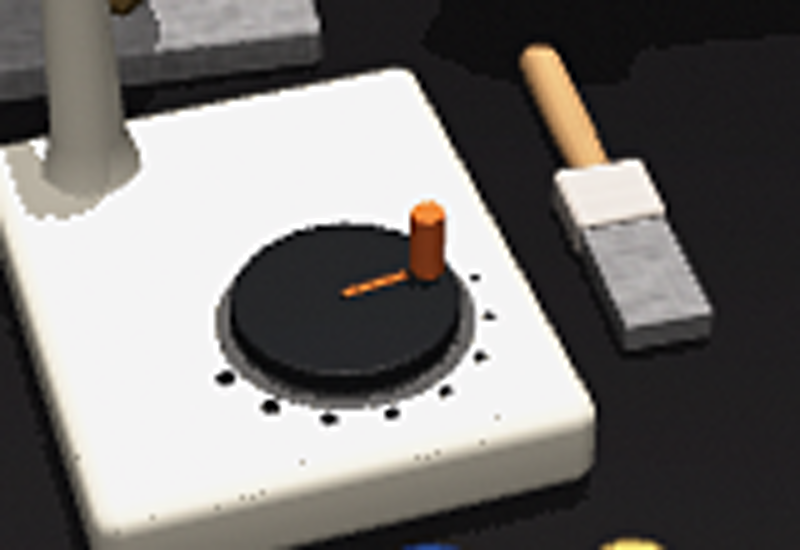

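```bash
cat > g.py <<'E'
import numpy as np,cv2,pickle
from scipy.optimize import least_squares
C={n:pickle.load(open(f"{n}0.pkl","rb")) for n in("scene","top")}
def proj(n,P,C=C):
    c=C[n];V=c["view"];rv=cv2.Rodrigues(V[:3,:3].copy())[0]
    return cv2.projectPoints(np.asarray(P,float).reshape(-1,3),rv,V[:3,3].copy(),c["mtx"],np.array(c["distortion"]))[0][:,0]
def lampw(p,L):
    x,y,a=p[:3];L=np.asarray(L,float).reshape(-1,3);c,s=np.cos(a),np.sin(a)
    return np.c_[x+c*L[:,0]-s*L[:,1],y+s*L[:,0]+c*L[:,1],L[:,2]]
E
cat > fit.py <<'E'
from g import *
uz=lambda a,o:(np.array(a,float)+.5)/5-.5+np.array(o)
dt=uz([(404,373),(358,367),(317,344),(290,307),(282,262),(292,217),(320,181),(361,159),(407,155)],(250,150))
ds=uz([(475,277),(489,316),(480,356),(445,391),(392,413),(330,419),(270,407),(225,378)],(240,150))
def dots(p):
    t=np.radians(211-24*np.arange(9)); return lampw(p,np.c_[-.02+p[3]*np.cos(t),.04+p[3]*np.sin(t),np.full(9,.045)])
ax_t=uz([(392,258)],(250,150)); 
def post(p,k,z): 
    t=np.radians(211)-p[4]; return lampw(p,[[-.02+.036*np.cos(t),.04+.036*np.sin(t),z]])
def f(p):
    D=dots(p)
    return np.r_[(proj("top",D)+p[5:7]-dt).ravel(),(proj("scene",D)[1:]+p[7:9]-ds).ravel(),
     (proj("top",post(p,0,.088))+p[5:7]-uz([(369,317)],(250,150))).ravel(),
     (proj("scene",post(p,0,.073))+p[7:9]-uz([(427,240)],(240,150))).ravel(), p[5:]*.3]
best=min((least_squares(f,[.55,.05,a,.055,.4,0,0,0,0]) for a in np.radians(range(0,360,30))),key=lambda s:s.cost)
p=best.x;print(best.cost,p,np.degrees(p[2]),"dial deg",np.degrees(p[4]),p[4]/.4189)
print(f(p).round(2))
print("axis",lampw(p,[[-.02,.04,.058]]),"post",post(p,0,.073)); np.save("p.npy",p)
A=lampw(p,[[-.02,.04,0]])[0]
for k in range(9):
    t=np.radians(211-24*k)+p[2]; print(k,np.degrees(t)%360,A[:2]+.036*np.array([np.cos(t),np.sin(t)]))
print("corners",lampw(p,[[.1,.12,.045],[.1,-.12,.045],[-.1,-.12,.045],[-.1,.12,.045]]))
a=cv2.imread("pics/top0.png");
for q in proj("top",np.r_[dots(p),lampw(p,[[.1,.12,.045],[.1,-.12,.045],[-.1,-.12,.045],[-.1,.12,.045]])])+p[5:7]: cv2.circle(a,tuple(int(round(v*16)) for v in q),8,(0,0,255),-1,cv2.LINE_AA,4)
cv2.imwrite("pics/chk.png",cv2.resize(a[150:260,250:410],None,fx=5,fy=5))
E
python3 fit.py
```

```text
0.18499423788576014 [ 5.89863056e-01  7.28982194e-03  5.81099381e+00  5.77908483e-02
  4.13656765e-01  6.92565521e-02 -2.40296954e-01  2.42694155e-03
  2.28579278e-01] 332.9454201158757 dial deg 23.700786805490136 0.9874833255407777
[-0.06 -0.02 -0.11  0.13  0.1   0.04  0.18 -0.05  0.04 -0.    0.13  0.13
  0.07  0.07 -0.11  0.02 -0.17 -0.05  0.05  0.06  0.2  -0.03 -0.05  0.03
  0.04  0.   -0.04  0.11 -0.13  0.01 -0.01 -0.12  0.    0.05 -0.06 -0.25
 -0.07 -0.14  0.02 -0.07  0.    0.07]
axis [[0.59024515 0.05200955 0.058     ]] post [[0.55636395 0.06417772 0.073     ]]
0 183.94542011587566 [0.55433046 0.04953253]
1 159.94542011587566 [0.55642796 0.06435449]
2 135.94542011587572 [0.56437275 0.07704191]
3 111.94542011587572 [0.57679111 0.085401  ]
4 87.94542011587566 [0.5915358  0.08798641]
5 63.94542011587572 [0.60605732 0.08435109]
6 39.94542011587572 [0.61784478 0.07512362]
7 15.94542011587572 [0.62486    0.06189952]
8 351.9454201158757 [0.62589001 0.04696536]
corners [[ 0.73350111  0.06867475  0.045     ]
 [ 0.62433973 -0.14506292  0.045     ]
 [ 0.446225   -0.05409511  0.045     ]
 [ 0.55538638  0.15964257  0.045     ]]
```

View pics/chk.png

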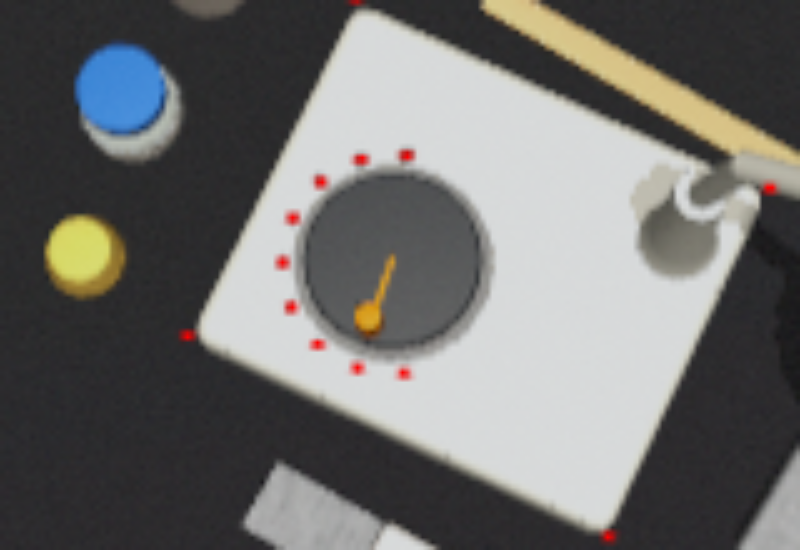

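```bash
cat > plan.py <<'E'
from g import *
from station import r
def rows(targets,per=None,step=.045,tw=8):
    """targets: list of (x,y,z,yaw_z or None); prints tool-frame rows from measured pose"""
    s=r.sense();R=s["ee_rot"];pos=s["tcp_pos"].copy();yaw=np.degrees(np.arctan2(R[1,2],R[0,2]))
    print("t",s["time_s"],"pos",pos.round(4),"yaw",round(yaw,2),"F",s["wrist_force"].round(2),"w",round(s["gripper_width"],3),"j",s["joints"].round(1),"tilt",R[2,:].round(4))
    X=[];T=[]
    for x,y,z,yw in targets:
        tgt=np.array([x,y,z]);yw=yaw if yw is None else yw
        dy=(yw-yaw+180)%360-180
        n=max(1,int(np.ceil(max(np.abs(tgt-pos).max()/step,np.linalg.norm(tgt-pos)/step,abs(dy)/tw)))) 
        d=(tgt-pos)/n
        for i in range(n):
            a=np.radians(yaw+dy/n*i); zz=np.array([np.cos(a),np.sin(a),0]); xx=np.array([0,0,-1.]); yy=np.cross(zz,xx)
            X.append([round(float(d@xx),4),round(float(d@yy),4),round(float(d@zz),4)]);T.append(round(-dy/n,2))
        pos=tgt;yaw=yw
    print(len(X),X);print(T)
E
python3 - <<'E'
from plan import *
from g import *
print(proj("top",[[.658,-.266,.335],[.618,-.08,.05]]))
rows([(.142,-.609,.30,None),(.35,-.28,.30,13)])
E
```

```text
[[479.52536739 141.4524583 ]
 [378.76087092 190.13878352]]
t 0.8 pos [ 0.1424 -0.6086  0.2061] yaw 13.16 F [-0.17  0.62 -0.32] w 0.999 j [-62.   22.    0.5   0.  -68.4 -14.8] tilt [-1.e+00 -1.e-04  0.e+00]
12 [[-0.0313, -0.0001, -0.0002], [-0.0313, -0.0001, -0.0002], [-0.0313, -0.0001, -0.0002], [0.0, 0.0303, 0.0308], [0.0, 0.0303, 0.0308], [0.0, 0.0304, 0.0308], [0.0, 0.0304, 0.0308], [0.0, 0.0304, 0.0308], [0.0, 0.0304, 0.0308], [0.0, 0.0304, 0.0308], [0.0, 0.0304, 0.0308], [0.0, 0.0304, 0.0308]]
[np.float64(-0.0), np.float64(-0.0), np.float64(-0.0), np.float64(0.02), np.float64(0.02), np.float64(0.02), np.float64(0.02), np.float64(0.02), np.float64(0.02), np.float64(0.02), np.float64(0.02), np.float64(0.02)]
```

```bash
python3 - <<'E'
from g import *
def back(n,uv,z):
    return least_squares(lambda q:(proj(n,[[q[0],q[1],z]])-uv).ravel(),[.5,0]).x
print("head",back("top",(478.5,224.5),.335),"col foot",back("top",(385,197),.05), "jar",back("top",(276,168),.06))
for e in ((447,225),(512,225),(478,190),(478,260)): print(back("top",e,.335))
h=back("top",(478.5,224.5),.335); print(proj("scene",[[*h,.335]]))
E
```

```text
head [ 0.48735176 -0.25009598] col foot [ 0.59946768 -0.09535904] jar [0.68248865 0.18564725]
[ 0.4882143  -0.18719815]
[ 0.48431488 -0.3173832 ]
[ 0.55696899 -0.25450783]
[ 0.4174355  -0.24393463]
[[241.15226152  17.9380468 ]]
```

>>> {"name": "apply_moves", "arguments": {"xyz": [[-0.045,0,0],[-0.045,0,0],[-0.045,0,0],[-0.045,0,0],[-0.045,0,0],[-0.03,0,0]], "twist": [0,0,0,0,0,0], "claw": [0,0,0,0,0,0]}}

```text
time_s: 1.4
tcp_pos: [0.1413, -0.6064, 0.4637]
ee_rot: [[-0.006, -0.227, 0.974], [0.014, 0.974, 0.227], [-1.0, 0.015, -0.002]]
wrist_force: [0.6, -0.5, 1.2]
gripper_width: 0.533
```

```bash
python3 - <<'E'
from plan import *
rows([(.30,-.38,.46,13),(.44,-.20,.46,13),(.50,.04,.46,30)])
E
```

```text
t 1.4 pos [ 0.1413 -0.6064  0.4637] yaw 13.12 F [ 0.56 -0.53  1.18] w 0.533 j [-6.210e+01  2.030e+01  3.360e+01 -1.000e-01 -1.041e+02 -1.480e+01] tilt [-0.9999  0.0151 -0.0022]
19 [[0.0005, 0.0264, 0.0294], [0.0005, 0.0264, 0.0294], [0.0005, 0.0264, 0.0294], [0.0005, 0.0264, 0.0294], [0.0005, 0.0264, 0.0294], [0.0005, 0.0264, 0.0294], [0.0005, 0.0264, 0.0294], [0.0, 0.024, 0.0295], [0.0, 0.024, 0.0295], [0.0, 0.024, 0.0295], [0.0, 0.024, 0.0295], [0.0, 0.024, 0.0295], [0.0, 0.024, 0.0295], [0.0, 0.0367, 0.0187], [0.0, 0.0358, 0.0205], [0.0, 0.0347, 0.0223], [0.0, 0.0336, 0.024], [0.0, 0.0323, 0.0256], [0.0, 0.031, 0.0272]]
[np.float64(0.02), np.float64(0.02), np.float64(0.02), np.float64(0.02), np.float64(0.02), np.float64(0.02), np.float64(0.02), 0.0, 0.0, 0.0, 0.0, 0.0, 0.0, -2.83, -2.83, -2.83, -2.83, -2.83, -2.83]
```

>>> {"name": "apply_moves", "arguments": {"xyz": [[0,0.02,0.02],[0,0.026,0.029],[0,0.026,0.029],[0,0.026,0.029],[0,0.026,0.029],[0,0.026,0.029],[0,0.026,0.029],[0,0.025,0.029],[0,0.025,0.029],[0,0.025,0.029],[0,0.02,0.02],[0,0,0]], "twist": [0,0,0,0,0,0,0,0,0,0,0,0], "claw": [0,0,0,0,0,0,0,0,0,0,0,0]}}

```text
time_s: 2.6
tcp_pos: [0.3809, -0.2645, 0.4707]
ee_rot: [[0.003, -0.223, 0.975], [0.003, 0.975, 0.223], [-1.0, 0.003, 0.004]]
wrist_force: [-0.1, -0.1, 0.7]
gripper_width: 0.003
```

```bash
python3 - <<'E'
from plan import *
rows([(.44,-.18,.46,13),(.52,.04,.46,40)])
E
```

```text
t 2.6 pos [ 0.3809 -0.2645  0.4707] yaw 12.89 F [-0.06 -0.09  0.71] w 0.003 j [-14.8   1.9  11.3  -0.2 -99.3 -62.4] tilt [-1.      0.0025  0.0041]
9 [[0.0036, 0.0231, 0.0255], [0.0036, 0.023, 0.0255], [0.0036, 0.023, 0.0255], [0.0, 0.0327, 0.0212], [0.0, 0.031, 0.0237], [0.0, 0.029, 0.0261], [0.0, 0.0269, 0.0283], [0.0, 0.0246, 0.0303], [0.0, 0.0221, 0.0321]]
[np.float64(-0.04), np.float64(-0.04), np.float64(-0.04), -4.5, -4.5, -4.5, -4.5, -4.5, -4.5]
```

>>> {"name": "apply_moves", "arguments": {"xyz": [[0.003,0.023,0.025],[0.003,0.023,0.025],[0.003,0.023,0.025],[0,0.033,0.021],[0,0.031,0.024],[0,0.029,0.026],[0,0.027,0.028],[0,0.025,0.03],[0,0.015,0.02],[0,0,0]], "twist": [0,0,0,-4.5,-4.5,-4.5,-4.5,-4.5,-4.5,0], "claw": [0,0,0,0,0,0,0,0,0,0]}}

```text
time_s: 3.6
tcp_pos: [0.5149, 0.0332, 0.4629]
ee_rot: [[0.004, -0.65, 0.76], [-0.0, 0.76, 0.65], [-1.0, -0.003, 0.003]]
wrist_force: [0.4, 0.2, -0.6]
gripper_width: 0.008
```

```bash
cat >> plan.py <<'E'
A=np.array([.59025,.05201]);PH0=159.945+24   # post world angle at stop 0
def pose(k,d,z,rad=.036):
    """finger centre behind the post at dial stop k (fractional), tangential distance d"""
    t=np.radians(PH0-24*k);u=np.array([np.cos(t),np.sin(t)]);v=np.array([np.sin(t),-np.cos(t)])
    q=A+rad*u-d*v; return (*q,z,(np.degrees(t)-90))
E
python3 - <<'E'
from plan import *
print(pose(1,.03,.2))
rows([pose(1,.03,.2),pose(1,.03,.12)])
E
```

```text
(np.float64(0.546145239830673), np.float64(0.036174276764033224), 0.2, np.float64(69.945))
t 3.6 pos [0.5149 0.0332 0.4629] yaw 40.57 F [ 0.44  0.23 -0.55] w 0.008 j [ 21.8   7.4  16.2   0.1 -98.6 -71.2] tilt [-1.     -0.0028  0.0033]
8 [[0.0438, -0.003, 0.0043], [0.0438, -0.0034, 0.004], [0.0438, -0.0037, 0.0037], [0.0438, -0.004, 0.0034], [0.0438, -0.0043, 0.003], [0.0438, -0.0045, 0.0026], [0.04, 0.0, 0.0], [0.04, 0.0, 0.0]]
[np.float64(-4.9), np.float64(-4.9), np.float64(-4.9), np.float64(-4.9), np.float64(-4.9), np.float64(-4.9), np.float64(-0.0), np.float64(-0.0)]
```

>>> {"name": "apply_moves", "arguments": {"xyz": [[0.04,-0.003,0.004],[0.044,-0.003,0.004],[0.044,-0.004,0.004],[0.044,-0.004,0.003],[0.044,-0.004,0.003],[0.044,-0.004,0.003],[0.03,0,0],[0.02,0,0],[0,0,0]], "twist": [-4.9,-4.9,-4.9,-4.9,-4.9,-4.9,0,0,0], "claw": [0,0,0,0,0,0,0,0,0]}}

```text
time_s: 4.5
tcp_pos: [0.5496, 0.0249, 0.1471]
ee_rot: [[0.014, -0.941, 0.338], [-0.001, 0.338, 0.941], [-1.0, -0.013, 0.003]]
wrist_force: [-0.3, -0.3, -0.2]
gripper_width: 0.005
```

```bash
python3 - <<'E'
from plan import *
from station import imaging
rows([pose(1,.03,.08)],step=.015)
for n in("scene","top"):
    c=imaging.capture(n); b=c["pixels"][:,:,::-1]
    z=b[130:240,240:400] if n=="scene" else b[140:250,250:410]
    cv2.imwrite(f"pics/{n}1.png",cv2.resize(z,None,fx=5,fy=5))
E
```

```text
t 4.5 pos [0.5496 0.0249 0.1471] yaw 70.24 F [-0.33 -0.34 -0.24] w 0.005 j [ 19.7  17.3 -15.9   0.4 -56.1 -39.7] tilt [-0.9999 -0.0134  0.0033]
5 [[0.0134, 0.0014, 0.0019], [0.0134, 0.0014, 0.0019], [0.0134, 0.0014, 0.0019], [0.0134, 0.0014, 0.0019], [0.0134, 0.0014, 0.0019]]
[np.float64(0.06), np.float64(0.06), np.float64(0.06), np.float64(0.06), np.float64(0.06)]
```

View pics/scene1.png

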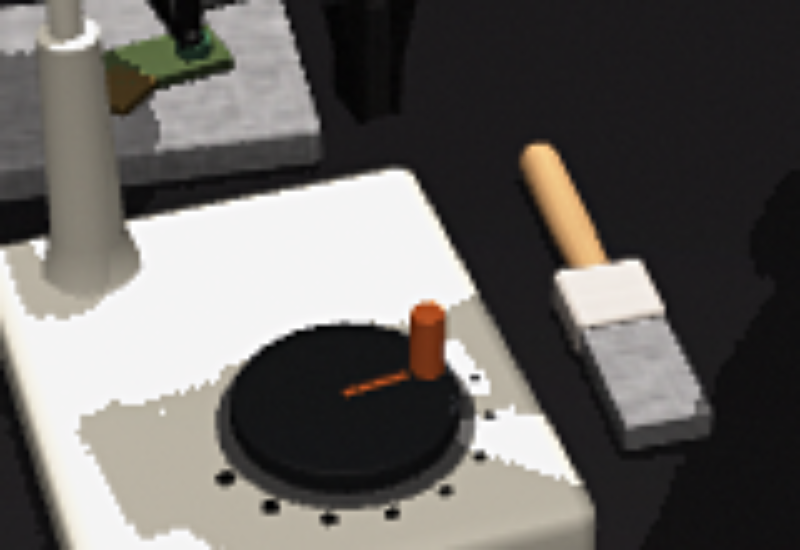

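View pics/top1.png

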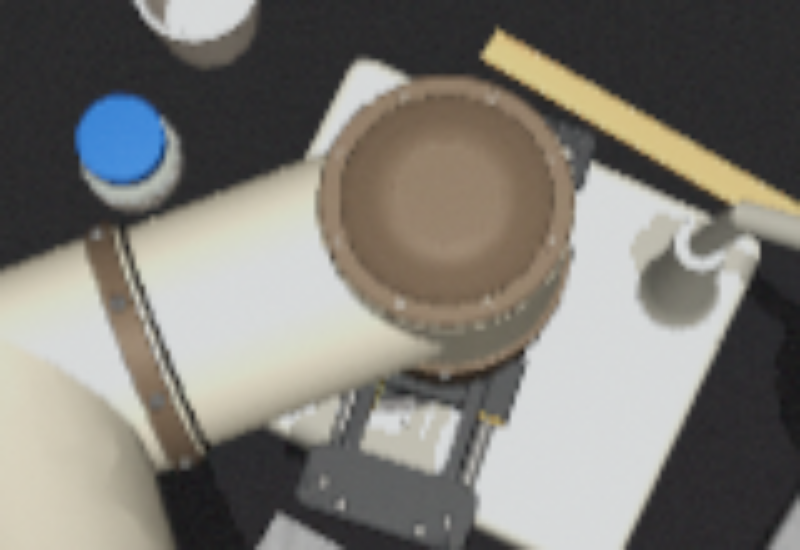

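>>> {"name": "apply_moves", "arguments": {"xyz": [[0.013,0.0014,0.001],[0.013,0.0014,0.001],[0.013,0.0014,0.001],[0.013,0.0014,0.001],[0.013,0.0014,0.001],[0,0,0]], "twist": [0,0,0,0,0,0], "claw": [0,0,0,0,0,0]}}

```text
time_s: 5.2
tcp_pos: [0.5593, 0.0328, 0.0988]
ee_rot: [[0.049, -0.94, 0.338], [0.006, 0.339, 0.941], [-0.999, -0.044, 0.022]]
wrist_force: [-0.0, -0.0, 0.4]
gripper_width: 0.006
```

```bash
python3 - <<'E'
from plan import *
from station import imaging
rows([pose(1,.0165,.079)],step=.003)
for n in("scene",):
    c=imaging.capture(n); b=c["pixels"][:,:,::-1]
    z=b[130:240,240:400]
    cv2.imwrite(f"pics/{n}2.png",cv2.resize(z,None,fx=5,fy=5))
E
```

```text
t 5.2 pos [0.5593 0.0328 0.0988] yaw 70.22 F [-0.02 -0.03  0.41] w 0.006 j [ 20.3  20.3 -19.8   0.9 -47.2 -40.7] tilt [-0.9988 -0.0444  0.0221]
9 [[0.0022, 0.0015, 0.0014], [0.0022, 0.0015, 0.0014], [0.0022, 0.0015, 0.0014], [0.0022, 0.0015, 0.0014], [0.0022, 0.0015, 0.0014], [0.0022, 0.0015, 0.0014], [0.0022, 0.0015, 0.0014], [0.0022, 0.0015, 0.0014], [0.0022, 0.0015, 0.0014]]
[np.float64(0.03), np.float64(0.03), np.float64(0.03), np.float64(0.03), np.float64(0.03), np.float64(0.03), np.float64(0.03), np.float64(0.03), np.float64(0.03)]
```

View pics/scene2.png

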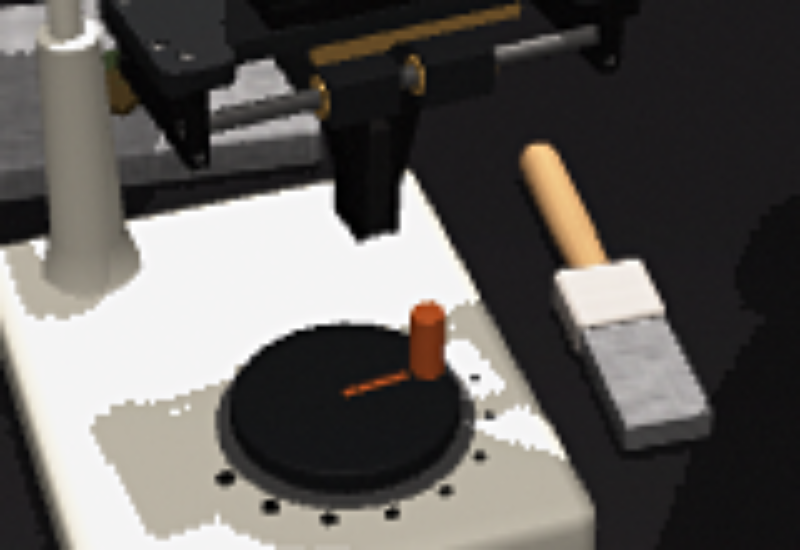

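>>> {"name": "apply_moves", "arguments": {"xyz": [[0.005,0.006,0],[0.005,0.006,0],[0.005,0.006,0]], "twist": [0,0,0], "claw": [0,0,0]}}

```text
time_s: 5.55
tcp_pos: [0.5469, 0.0398, 0.088]
ee_rot: [[0.061, -0.939, 0.338], [0.009, 0.339, 0.941], [-0.998, -0.055, 0.029]]
wrist_force: [0.0, -0.2, 0.2]
gripper_width: 0.0
```

```bash
python3 - <<'E'
from plan import *
print(pose(1,.03,.08))
rows([pose(1,.03,.079)],step=.005)
E
```

```text
(np.float64(0.546145239830673), np.float64(0.036174276764033224), 0.08, np.float64(69.945))
t 5.55 pos [0.5469 0.0398 0.088 ] yaw 70.23 F [ 0.04 -0.21  0.24] w 0.0 j [ 21.6  19.7 -22.8   1.2 -44.1 -42.3] tilt [-0.9981 -0.0548  0.0289]
2 [[0.0045, -0.0003, -0.0018], [0.0045, -0.0003, -0.0018]]
[np.float64(0.14), np.float64(0.14)]
```

>>> {"name": "apply_moves", "arguments": {"xyz": [[0.006,0,-0.001],[0.005,0,-0.001],[0,0,0]], "twist": [0,0,0], "claw": [0,0,0]}}

```text
time_s: 5.85
tcp_pos: [0.5453, 0.0381, 0.0758]
ee_rot: [[0.06, -0.94, 0.337], [0.008, 0.338, 0.941], [-0.998, -0.054, 0.028]]
wrist_force: [-0.2, 0.4, 0.3]
gripper_width: 0.003
```

```bash
python3 - <<'E'
from plan import *
rows([pose(1,.018,.079)],step=.004)
E
```

```text
t 5.85 pos [0.5453 0.0381 0.0758] yaw 70.29 F [-0.22  0.41  0.33] w 0.003 j [ 21.5  20.5 -23.7   1.2 -42.4 -42.1] tilt [-0.9982 -0.0536  0.0281]
3 [[-0.0011, -0.0005, 0.0035], [-0.0011, -0.0005, 0.0035], [-0.0011, -0.0005, 0.0035]]
[np.float64(0.11), np.float64(0.11), np.float64(0.11)]
```

>>> {"name": "apply_moves", "arguments": {"xyz": [[-0.002,0,0.003],[-0.001,0,0.003],[0,0,0.003]], "twist": [0,0,0], "claw": [0,0,0]}}

```text
time_s: 6.15
tcp_pos: [0.5488, 0.0468, 0.0791]
ee_rot: [[0.06, -0.939, 0.338], [0.008, 0.339, 0.941], [-0.998, -0.054, 0.028]]
wrist_force: [0.2, -1.3, 0.6]
gripper_width: 0.005
```

```bash
cat >> plan.py <<'E'
def where(dd=.0165):
    s=r.sense();q=s["tcp_pos"][:2]+.01*s["ee_rot"][:2,0];R=s["ee_rot"]
    v=q-A; rad=np.hypot(*v)
    # contact dial angle: along yaw axis frame: tangential d with rad .036
    for k in [0]:
        f=lambda kk: np.dot(A+.036*np.array([np.cos(np.radians(PH0-24*kk)),np.sin(np.radians(PH0-24*kk))])-q,R[:2,2]/np.hypot(*R[:2,2]))-dd
        ks=np.linspace(.3,7,2000);z=[k for k,a,b in zip(ks,map(f,ks),map(f,ks[1:])) if a*b<=0]
    t=s["wrist_force"]
    # lateral offset of the post from finger centre at that k
    Y=R[:2,1]/np.hypot(*R[:2,1])
    print("contact k",np.round(z,2),"lateral mm",[round(float(1e3*np.dot(A+.036*np.array([np.cos(np.radians(PH0-24*k)),np.sin(np.radians(PH0-24*k))])-q,Y)),1) for k in z],"push force",round(float(-t@R[:,2]),2))
E
python3 - <<'E'
from plan import *
where();rows([pose(1,.0165,.079)],step=.004)
E
```

```text
contact k [0.85] lateral mm [-0.8] push force 1.15
t 6.15 pos [0.5488 0.0468 0.0791] yaw 70.26 F [ 0.16 -1.29  0.62] w 0.005 j [ 22.3  20.6 -23.    1.3 -43.1 -43. ] tilt [-0.9982 -0.0537  0.0278]
1 [[0.0001, -0.0012, 0.0026]]
[np.float64(0.31)]
```

```bash
python3 - <<'E'
from plan import *
rows([pose(k,.0165,.079) for k in (1.1,1.3,1.5,1.7)],step=.006)
E
```

```text
t 6.15 pos [0.5488 0.0468 0.0791] yaw 70.26 F [ 0.16 -1.29  0.62] w 0.005 j [ 22.3  20.6 -23.    1.3 -43.1 -43. ] tilt [-0.9982 -0.0537  0.0278]
4 [[0.0001, -0.0006, 0.0041], [0.0, 0.0013, 0.0031], [0.0, 0.0013, 0.0031], [0.0, 0.0013, 0.0031]]
[np.float64(2.71), np.float64(4.8), np.float64(4.8), np.float64(4.8)]
```

>>> {"name": "apply_moves", "arguments": {"xyz": [[0,-0.001,0.003]], "twist": [2], "claw": [0]}}

```text
time_s: 6.25
tcp_pos: [0.551, 0.0497, 0.0795]
ee_rot: [[0.06, -0.927, 0.371], [0.008, 0.372, 0.928], [-0.998, -0.053, 0.03]]
wrist_force: [-0.5, -0.6, 0.0]
gripper_width: 0.003
```

```bash
python3 - <<'E'
from plan import *
where();rows([pose(k,.0165,.079) for k in (1.2,1.4,1.6,1.8)],step=.006)
E
```

```text
contact k [1.08] lateral mm [1.0] push force 0.75
t 6.25 pos [0.551  0.0497 0.0795] yaw 68.22 F [-0.52 -0.6   0.04] w 0.003 j [ 22.5  20.7 -22.6   1.3 -43.2 -45.2] tilt [-0.9981 -0.0531  0.03  ]
4 [[0.0005, 0.0013, 0.0022], [0.0, 0.0013, 0.0031], [0.0, 0.0013, 0.0031], [0.0, 0.0013, 0.0031]]
[np.float64(3.08), np.float64(4.8), np.float64(4.8), np.float64(4.8)]
```

>>> {"name": "apply_moves", "arguments": {"xyz": [[0,0.001,0.002],[0,0.001,0.003]], "twist": [3,4], "claw": [0,0]}}

```text
time_s: 6.45
tcp_pos: [0.5522, 0.0559, 0.08]
ee_rot: [[0.062, -0.872, 0.485], [0.009, 0.486, 0.874], [-0.998, -0.05, 0.038]]
wrist_force: [0.4, 0.0, 0.3]
gripper_width: 0.005
```

```bash
python3 - <<'E'
from plan import *
where();rows([pose(k,.0165,.079) for k in (1.6,1.8,2,2.2)],step=.006)
E
```

```text
contact k [1.49] lateral mm [1.3] push force -0.22
t 6.45 pos [0.5522 0.0559 0.08  ] yaw 60.98 F [0.37 0.04 0.25] w 0.005 j [ 23.1  20.8 -22.5   1.4 -43.3 -53.1] tilt [-0.998  -0.0499  0.0376]
4 [[0.001, 0.0022, 0.002], [0.0, 0.0013, 0.0031], [0.0, 0.0013, 0.0031], [0.0, 0.0013, 0.0031]]
[np.float64(5.44), np.float64(4.8), np.float64(4.8), np.float64(4.8)]
```

```bash
cat > look.py <<'E'
import sys
from plan import *
from station import imaging
c=imaging.capture("scene"); b=c["pixels"][:,:,::-1]
cv2.imwrite(f"pics/{sys.argv[1]}.png",cv2.resize(b[165:235,270:370],None,fx=7,fy=7,interpolation=2))
E
python3 look.py s3
```

```text
(no output)
```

View pics/s3.png

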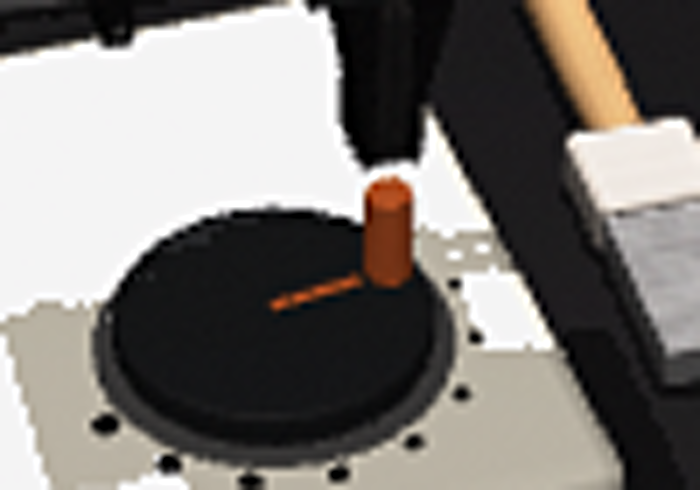

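```bash
python3 - <<'E'
from plan import *
s=r.sense();R=s["ee_rot"];t=s["tcp_pos"]
print((proj("scene",[t+R[:,0]*.014+R[:,2]*a*.0095+R[:,1]*b*.015 for a in(-1,1) for b in (-1,1)])-[270,165])*7)
print((proj("scene",[[.5563,.0642,.088],[.5563,.0642,.058]])-[270,165])*7)
E
```

```text
[[313.3407574  214.56959492]
 [413.3320971  200.02500469]
 [331.11417444 254.14528232]
 [432.39408108 239.11369194]]
[[384.78980049 184.84813254]
 [384.68212155 265.54564101]]
```

```bash
python3 - <<'E'
from plan import *
print((proj("scene",[[.5496,.0249,z] for z in (.133,.147,.160)])-[240,130])*5, "vs 370,115")
print((proj("scene",[[.5600,.0328,z] for z in (.085,.099,.110)])-[240,130])*5,"vs 365,240")
from station import imaging
c=imaging.capture("scene"); b=c["pixels"][:,:,::-1]
cv2.imwrite("pics/full4.png",b)
E
```

```text
[[365.53120024 165.77237819]
 [365.03900959 136.76274434]
 [364.57509465 109.36383705]] vs 370,115
[[362.3978907  281.72850694]
 [361.88380234 254.31024464]
 [361.47423841 232.4275294 ]] vs 365,240
```

View pics/full4.png

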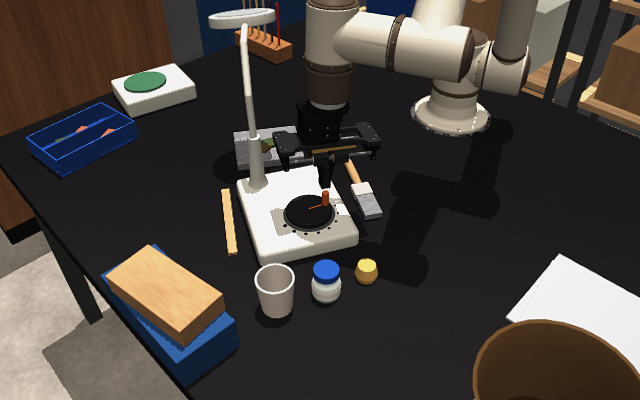

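>>> {"name": "apply_moves", "arguments": {"xyz": [[0,0,-0.005],[0,0,-0.006],[0,0,-0.006],[0,0,-0.004],[0,0,0]], "twist": [-3,-3,-3,0,0], "claw": [0,0,0,0,0]}}

```text
time_s: 7.05
tcp_pos: [0.5443, 0.0371, 0.0798]
ee_rot: [[0.063, -0.943, 0.326], [0.009, 0.328, 0.945], [-0.998, -0.057, 0.029]]
wrist_force: [-0.0, 1.0, 0.3]
gripper_width: 0.004
```

```bash
python3 - <<'E'
from plan import *
where();rows([pose(1,.03,.079)],step=.006)
from station import imaging
c=imaging.capture("scene"); b=c["pixels"][:,:,::-1]
for d in imaging.regions_of("finger_post",c)[:1]: print(d["p"],d["centre"])
s=r.sense();R=s["ee_rot"];t=s["tcp_pos"]
b=cv2.resize(b[145:235,270:370],None,fx=7,fy=7,interpolation=2)
# predicted tip rectangle
for h,col in((.014,(0,0,255)),(-.014,(0,255,0))):
    P=(proj("scene",[t+R[:,0]*h+R[:,2]*a*.0095+R[:,1]*bb*.015 for a,bb in((-1,-1),(-1,1),(1,1),(1,-1))])-[270,145]+.5)*7
    cv2.polylines(b,[P.astype(int)],True,col,1)
cv2.imwrite("pics/s5.png",b[:600])
E
```

```text
contact k [] lateral mm [] push force -0.99
t 7.05 pos [0.5443 0.0371 0.0798] yaw 70.94 F [-0.01  1.05  0.3 ] w 0.004 j [ 21.4  20.  -23.8   1.2 -42.7 -41.4] tilt [-0.9979 -0.0569  0.0294]
1 [[0.0008, -0.0021, -0.0003]]
[np.float64(0.99)]
0.87 [306.9, 212.7]
```

View pics/s5.png

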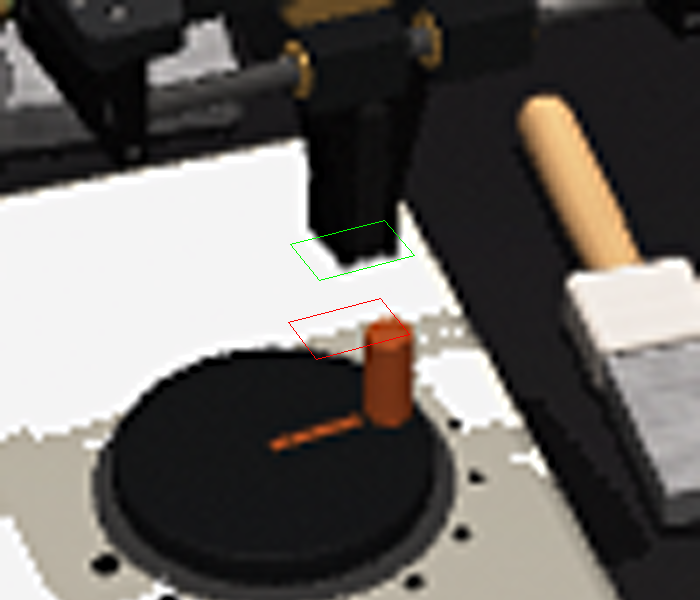

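```bash
python3 - <<'E'
from plan import *
from station import imaging
c=imaging.capture("top"); b=c["pixels"][:,:,::-1]
s=r.sense();R=s["ee_rot"];t=s["tcp_pos"]
b=cv2.resize(b[140:250,250:370],None,fx=5,fy=5,interpolation=2)
for h,col in((-.056,(0,0,255)),(-.084,(0,255,0))):
    P=(proj("top",[t+R[:,0]*h+R[:,2]*a*.0375+R[:,1]*bb*.095 for a,bb in((-1,-1),(-1,1),(1,1),(1,-1))])-[250,140]+.5)*5
    cv2.polylines(b,[P.astype(int)],True,col,1)
cv2.imwrite("pics/t5.png",b)
c=imaging.capture("scene"); b=c["pixels"][:,:,::-1]
b=cv2.resize(b[85:195,250:400],None,fx=5,fy=5,interpolation=2)
for h,col in((-.056,(0,0,255)),(-.084,(0,255,0))):
    P=(proj("scene",[t+R[:,0]*h+R[:,2]*a*.0375+R[:,1]*bb*.095 for a,bb in((-1,-1),(-1,1),(1,1),(1,-1))])-[250,85]+.5)*5
    cv2.polylines(b,[P.astype(int)],True,col,1)
cv2.imwrite("pics/s6.png",b)
E
```

```text
(no output)
```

View pics/t5.png

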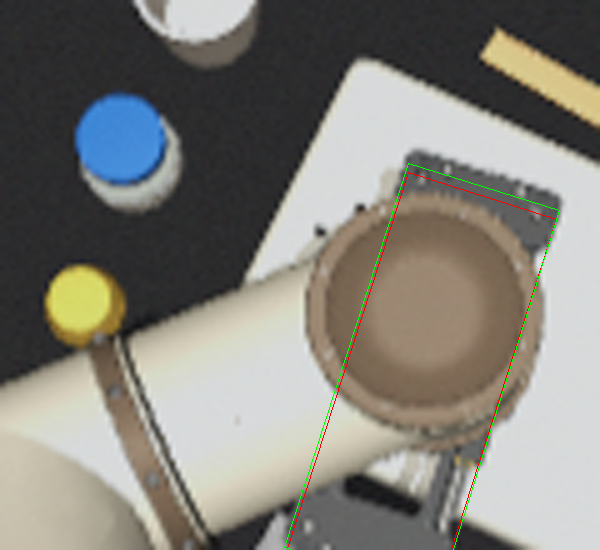

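View pics/s6.png

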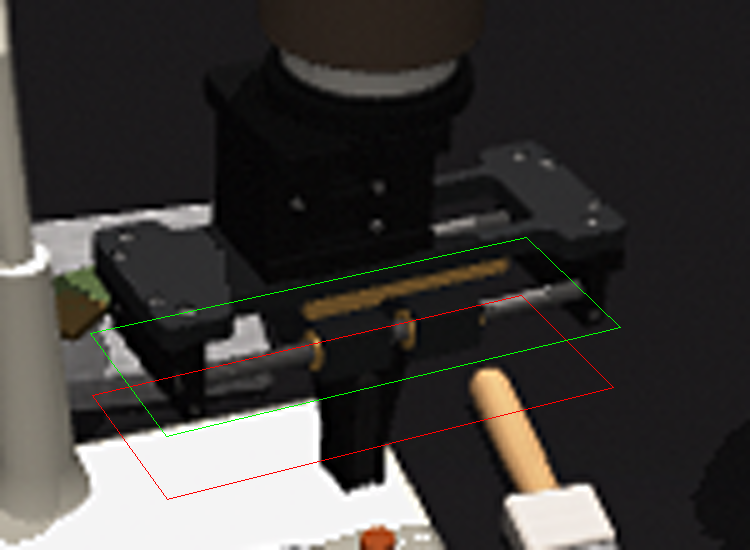

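>>> {"name": "apply_moves", "arguments": {"xyz": [[0.006,0.001,0],[0.006,0.001,0],[0.005,0.001,0]], "twist": [0,0,0], "claw": [0,0,0]}}

```text
time_s: 7.55
tcp_pos: [0.5435, 0.0394, 0.0621]
ee_rot: [[0.065, -0.943, 0.326], [0.01, 0.327, 0.945], [-0.998, -0.059, 0.031]]
wrist_force: [-0.7, -0.4, 0.7]
gripper_width: 0.007
```

```bash
cat > look.py <<'E'
import sys
from plan import *
from station import imaging
rows([pose(1,.03,.050)],step=.006)
c=imaging.capture("scene"); b=c["pixels"][:,:,::-1]
s=r.sense();R=s["ee_rot"];t=s["tcp_pos"]
b=cv2.resize(b[150:235,270:370],None,fx=7,fy=7,interpolation=2)
P=(proj("scene",[t+R[:,0]*-.018+R[:,2]*a*.0095+R[:,1]*bb*.0085 for a,bb in((-1,-1),(-1,1),(1,1),(1,-1))])-[270,150]+.5)*7
cv2.polylines(b,[P.astype(int)],True,(0,255,0),1)
cv2.imwrite(f"pics/{sys.argv[1]}.png",b)
E
python3 look.py s7
```

```text
t 7.55 pos [0.5435 0.0394 0.0621] yaw 70.99 F [-0.68 -0.38  0.7 ] w 0.007 j [ 21.7  21.3 -25.1   1.3 -39.9 -41.8] tilt [-0.9978 -0.0585  0.0307]
3 [[0.004, -0.0012, -0.0007], [0.004, -0.0012, -0.0007], [0.004, -0.0012, -0.0007]]
[np.float64(0.35), np.float64(0.35), np.float64(0.35)]
```

View pics/s7.png

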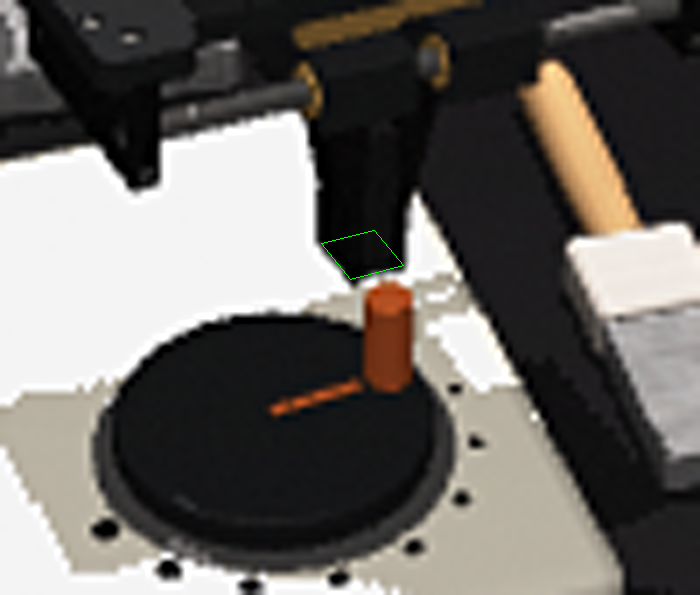

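>>> {"name": "apply_moves", "arguments": {"xyz": [[0.004,0,-0.001],[0.004,0,-0.001]], "twist": [0,0], "claw": [0,0]}}

```text
time_s: 7.8
tcp_pos: [0.5424, 0.0375, 0.0522]
ee_rot: [[0.063, -0.943, 0.325], [0.009, 0.327, 0.945], [-0.998, -0.057, 0.029]]
wrist_force: [0.1, -0.6, -0.5]
gripper_width: 0.006
```

```bash
python3 look.py s8
```

```text
t 7.8 pos [0.5424 0.0375 0.0522] yaw 71.0 F [ 0.14 -0.61 -0.51] w 0.006 j [ 21.6  22.  -25.7   1.3 -38.7 -41.6] tilt [-0.998  -0.0565  0.0292]
1 [[0.0022, -0.004, -0.0]]
[np.float64(1.06)]
```

View pics/s8.png

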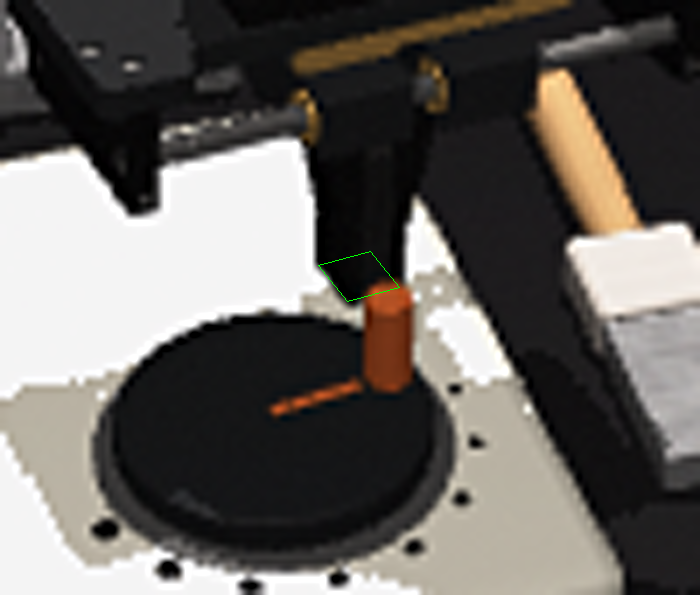

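>>> {"name": "apply_moves", "arguments": {"xyz": [[0.002,-0.003,0],[0.001,-0.002,0.003],[0,0,0.003]], "twist": [0.5,0.5,0], "claw": [0,0,0]}}

```text
time_s: 8.15
tcp_pos: [0.5495, 0.0411, 0.0486]
ee_rot: [[0.062, -0.937, 0.344], [0.009, 0.345, 0.938], [-0.998, -0.055, 0.029]]
wrist_force: [0.1, 0.1, -0.1]
gripper_width: 0.003
```

```bash
sed -i 's/+.01\*s\["ee_rot"\]/-.01*s["ee_rot"]/' plan.py; python3 - <<'E'
from plan import *
where();rows([pose(k,.0165,.050) for k in (1,1.2,1.4,1.6)],step=.005)
E
```

```text
contact k [0.46] lateral mm [0.0] push force -0.08
t 8.15 pos [0.5495 0.0411 0.0486] yaw 69.86 F [ 0.07  0.06 -0.12] w 0.003 j [ 21.6  22.9 -24.8   1.3 -38.8 -42.9] tilt [-0.9981 -0.0549  0.0294]
5 [[-0.0007, 0.0007, 0.0039], [-0.0007, 0.0007, 0.0039], [0.0, 0.0013, 0.0031], [0.0, 0.0013, 0.0031], [0.0, 0.0013, 0.0031]]
[np.float64(-0.04), np.float64(-0.04), np.float64(4.8), np.float64(4.8), np.float64(4.8)]
```

>>> {"name": "apply_moves", "arguments": {"xyz": [[0,0,0.004],[0,0,0.004],[0,0,0.002]], "twist": [0,0,0], "claw": [0,0,0]}}

```text
time_s: 8.45
tcp_pos: [0.5531, 0.0506, 0.0491]
ee_rot: [[0.061, -0.937, 0.344], [0.007, 0.345, 0.939], [-0.998, -0.054, 0.028]]
wrist_force: [-0.2, -4.6, -0.1]
gripper_width: 0.005
```

```bash
python3 - <<'E'
from plan import *
where();rows([pose(k,.0165,.050) for k in (1.2,1.4,1.6,1.8,2)],step=.005)
E
```

```text
contact k [1.14] lateral mm [1.0] push force 4.35
t 8.45 pos [0.5531 0.0506 0.0491] yaw 69.87 F [-0.22 -4.56 -0.14] w 0.005 j [ 22.5  23.3 -24.2   1.5 -39.2 -43.8] tilt [-0.9981 -0.0543  0.0277]
5 [[-0.0009, 0.0028, 0.0006], [0.0, 0.0013, 0.0031], [0.0, 0.0013, 0.0031], [0.0, 0.0013, 0.0031], [0.0, 0.0013, 0.0031]]
[np.float64(4.72), np.float64(4.8), np.float64(4.8), np.float64(4.8), np.float64(4.8)]
```

>>> {"name": "apply_moves", "arguments": {"xyz": [[0,0.001,0.003],[0,0.001,0.003],[0,0.001,0.003],[0,0.001,0.003]], "twist": [4.5,4.8,4.8,4.8], "claw": [0,0,0,0]}}

```text
time_s: 8.85
tcp_pos: [0.5544, 0.0626, 0.0493]
ee_rot: [[0.059, -0.767, 0.639], [0.006, 0.64, 0.768], [-0.998, -0.042, 0.042]]
wrist_force: [0.3, 0.3, 0.3]
gripper_width: 0.008
```

```bash
python3 - <<'E'
from plan import *
where();rows([pose(k,.0165,.050) for k in (2,2.2,2.4,2.6)],step=.005)
E
python3 look.py s9
```

```text
contact k [1.91] lateral mm [1.2] push force -0.44
t 8.85 pos [0.5544 0.0626 0.0493] yaw 50.23 F [0.31 0.3  0.31] w 0.008 j [ 23.7  23.5 -23.8   1.7 -39.5 -64.8] tilt [-0.9982 -0.0416  0.0421]
4 [[-0.0007, 0.0027, 0.001], [0.0, 0.0013, 0.0031], [0.0, 0.0013, 0.0031], [0.0, 0.0013, 0.0031]]
[np.float64(4.29), np.float64(4.8), np.float64(4.8), np.float64(4.8)]
t 8.85 pos [0.5544 0.0626 0.0493] yaw 50.23 F [0.31 0.3  0.31] w 0.008 j [ 23.7  23.5 -23.8   1.7 -39.5 -64.8] tilt [-0.9982 -0.0416  0.0421]
5 [[-0.0001, -0.0021, -0.0051], [-0.0001, -0.0018, -0.0053], [-0.0001, -0.0014, -0.0054], [-0.0001, -0.001, -0.0054], [-0.0001, -0.0007, -0.0055]]
[np.float64(-3.94), np.float64(-3.94), np.float64(-3.94), np.float64(-3.94), np.float64(-3.94)]
```

View pics/s9.png

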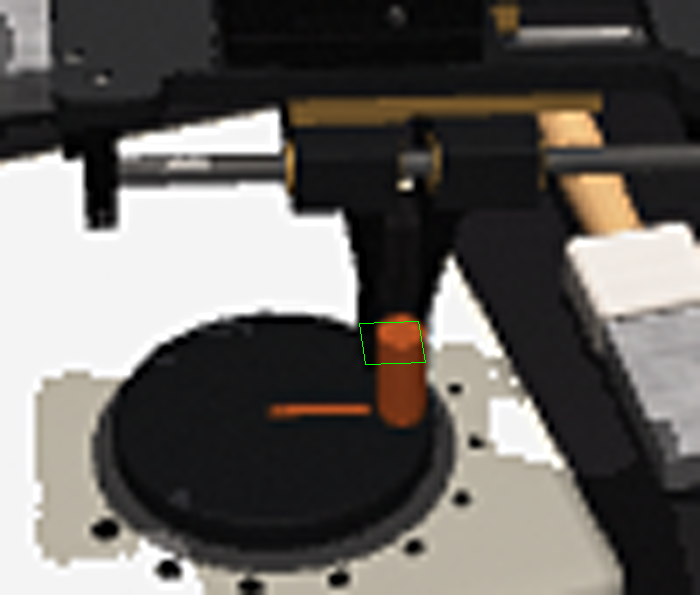

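>>> {"name": "apply_moves", "arguments": {"xyz": [[0,0.002,0.002],[0,0.001,0.003],[0,0.001,0.003],[0,0.001,0.003],[0,0.001,0.003]], "twist": [4.5,4.8,4.8,4.8,4.8], "claw": [0,0,0,0,0]}}

```text
time_s: 9.4
tcp_pos: [0.5567, 0.074, 0.0493]
ee_rot: [[0.049, -0.435, 0.899], [0.001, 0.9, 0.436], [-0.999, -0.021, 0.045]]
wrist_force: [-2.0, -0.1, 0.5]
gripper_width: 0.004
```

```bash
python3 - <<'E'
from plan import *
where();rows([pose(k,.0165,.050) for k in (3,3.2,3.4,3.6,3.8,4)],step=.005)
E
```

```text
contact k [2.53] lateral mm [1.1] push force 1.78
t 9.4 pos [0.5567 0.074  0.0493] yaw 25.88 F [-1.96 -0.1   0.52] w 0.004 j [ 24.8  24.  -22.9   1.8 -40.5 -90.3] tilt [-0.9988 -0.0209  0.0446]
7 [[-0.0003, 0.0013, 0.0033], [-0.0003, 0.0014, 0.0033], [0.0, 0.0013, 0.0031], [0.0, 0.0013, 0.0031], [0.0, 0.0013, 0.0031], [0.0, 0.0013, 0.0031], [0.0, 0.0013, 0.0031]]
[np.float64(1.97), np.float64(1.97), np.float64(4.8), np.float64(4.8), np.float64(4.8), np.float64(4.8), np.float64(4.8)]
```

>>> {"name": "apply_moves", "arguments": {"xyz": [[0,0.001,0.003],[0,0.001,0.0035],[0,0.001,0.003]], "twist": [2,2,4], "claw": [0,0,0]}}

```text
time_s: 9.7
tcp_pos: [0.563, 0.0808, 0.0496]
ee_rot: [[0.047, -0.305, 0.951], [0.0, 0.952, 0.305], [-0.999, -0.014, 0.045]]
wrist_force: [-2.3, -3.0, 3.1]
gripper_width: 0.002
```

```bash
python3 - <<'E'
from plan import *
where();rows([pose(k,.0165,.050) for k in (3.2,3.4,3.6,3.8,4)],step=.005)
E
python3 look.py s10
```

```text
contact k [3.1] lateral mm [0.1] push force 2.98
t 9.7 pos [0.563  0.0808 0.0496] yaw 17.79 F [-2.33 -2.96  3.09] w 0.002 j [ 25.1  24.6 -21.7   1.7 -41.3 -98.6] tilt [-0.9989 -0.0142  0.0445]
5 [[-0.0004, 0.0005, 0.0011], [0.0, 0.0013, 0.0031], [0.0, 0.0013, 0.0031], [0.0, 0.0013, 0.0031], [0.0, 0.0013, 0.0031]]
[np.float64(0.65), np.float64(4.8), np.float64(4.8), np.float64(4.8), np.float64(4.8)]
t 9.7 pos [0.563  0.0808 0.0496] yaw 17.79 F [-2.33 -2.96  3.09] w 0.002 j [ 25.1  24.6 -21.7   1.7 -41.3 -98.6] tilt [-0.9989 -0.0142  0.0445]
8 [[-0.0, -0.0047, -0.0037], [-0.0, -0.0042, -0.0042], [-0.0, -0.0037, -0.0047], [-0.0, -0.0032, -0.0051], [-0.0, -0.0026, -0.0054], [-0.0, -0.0019, -0.0056], [-0.0, -0.0013, -0.0058], [-0.0, -0.0006, -0.0059]]
[np.float64(-6.52), np.float64(-6.52), np.float64(-6.52), np.float64(-6.52), np.float64(-6.52), np.float64(-6.52), np.float64(-6.52), np.float64(-6.52)]
```

View pics/s10.png

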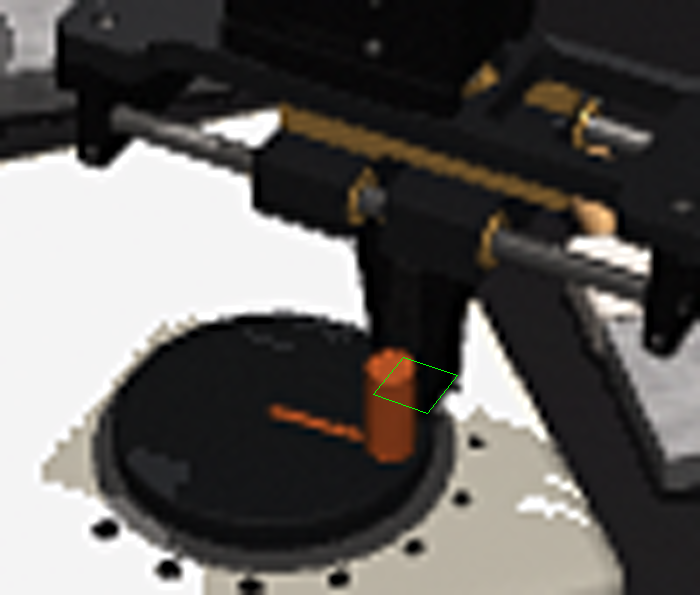

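>>> {"name": "apply_moves", "arguments": {"xyz": [[-0.001,0,0.003],[0,0.001,0.003],[0,0.001,0.0035],[0,0.001,0.0035]], "twist": [4,4.8,4.8,4.8], "claw": [0,0,0,0]}}

```text
time_s: 10.15
tcp_pos: [0.5665, 0.0859, 0.0495]
ee_rot: [[0.03, 0.017, 0.999], [-0.002, 1.0, -0.017], [-1.0, -0.002, 0.03]]
wrist_force: [-2.9, 3.9, 1.1]
gripper_width: 0.006
```

```bash
cat >> plan.py <<'E'
def seen():
    from station import imaging
    c=imaging.capture("scene");im=c["pixels"].astype(int)
    m=(im[:,:,0]>70)&(im[:,:,0]>2*im[:,:,2]+20)&(im[:,:,0]>1.6*im[:,:,1]); m[:165]=0;m[240:]=0;m[:,:285]=0;m[:,340:]=0
    n,l,st,ce=cv2.connectedComponentsWithStats(m.astype(np.uint8)); 
    ys,xs=np.nonzero(m)
    print("orange px",m.sum(),"max x",xs.max(),"bbox",xs.min(),ys.min(),xs.max(),ys.max())
    for k in range(9):
        q=pose(k,0,0); print(k,proj("scene",[[q[0],q[1],.088],[q[0],q[1],.058]]).round(1).tolist(),end=" ")
    print(); return c
E
python3 - <<'E'
from plan import *
where();rows([pose(k,.0165,.050) for k in (4,4.2,4.4,4.6,4.75)],step=.005)
seen()
E
python3 look.py s11
```

```text
contact k [3.41] lateral mm [1.6] push force 2.91
t 10.15 pos [0.5665 0.0859 0.0495] yaw -0.99 F [-2.88  3.85  1.07] w 0.006 j [  25.3   25.4  -20.1    1.2  -43.  -117.2] tilt [-0.9996 -0.0017  0.0297]
6 [[-0.0003, 0.0014, 0.0042], [-0.0003, 0.0014, 0.0042], [0.0, 0.0013, 0.0031], [0.0, 0.0013, 0.0031], [0.0, 0.0013, 0.0031], [0.0, 0.001, 0.0023]]
[np.float64(0.53), np.float64(0.53), np.float64(4.8), np.float64(4.8), np.float64(4.8), np.float64(3.6)]
orange px 121 max x 327 bbox 308 202 327 217
0 [[320.4, 187.6], [320.5, 199.1]] 1 [[325.0, 191.5], [325.0, 203.0]] 2 [[326.8, 196.3], [326.7, 207.8]] 3 [[325.3, 201.2], [325.3, 212.8]] 4 [[320.9, 205.4], [320.9, 217.1]] 5 [[314.1, 208.1], [314.3, 219.8]] 6 [[306.2, 208.8], [306.5, 220.5]] 7 [[298.7, 207.3], [299.2, 218.9]] 8 [[293.0, 203.9], [293.6, 215.5]] 
t 10.2 pos [0.5676 0.0864 0.0496] yaw -1.11 F [-0.44  4.58  0.26] w 0.005 j [  25.3   25.5  -20.     1.3  -42.9 -117.3] tilt [-0.9995 -0.0011  0.0314]
10 [[-0.0, -0.0051, -0.002], [-0.0, -0.0048, -0.0027], [-0.0, -0.0044, -0.0032], [-0.0, -0.004, -0.0037], [-0.0, -0.0035, -0.0042], [-0.0, -0.0029, -0.0046], [-0.0, -0.0023, -0.0049], [-0.0, -0.0017, -0.0052], [-0.0, -0.0011, -0.0054], [-0.0, -0.0004, -0.0054]]
[np.float64(-7.11), np.float64(-7.11), np.float64(-7.11), np.float64(-7.11), np.float64(-7.11), np.float64(-7.11), np.float64(-7.11), np.float64(-7.11), np.float64(-7.11), np.float64(-7.11)]
```

View pics/s11.png

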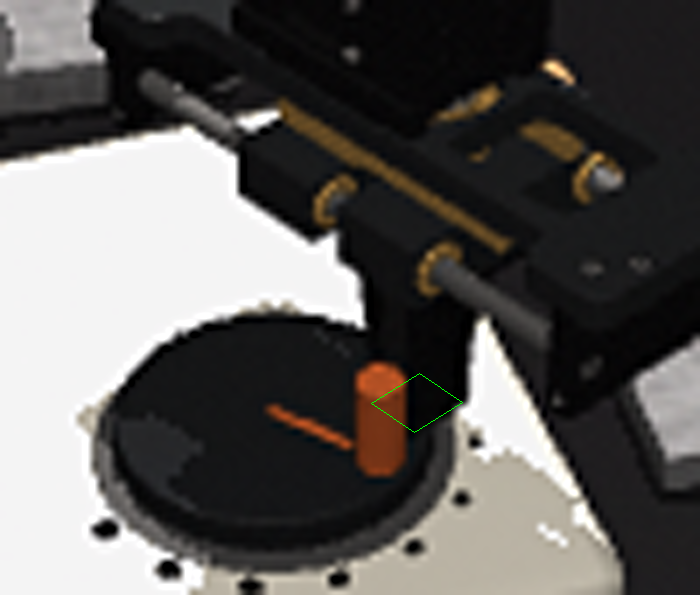

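>>> {"name": "apply_moves", "arguments": {"xyz": [[0,0.002,0.003],[0,0.002,0.003]], "twist": [0,0], "claw": [0,0]}}

```text
time_s: 10.45
tcp_pos: [0.5744, 0.0904, 0.05]
ee_rot: [[0.033, 0.008, 0.999], [-0.002, 1.0, -0.008], [-0.999, -0.001, 0.033]]
wrist_force: [-0.3, 0.4, -0.4]
gripper_width: 0.005
```

```bash
python3 - <<'E'
from plan import *
where();rows([pose(k,.0165,.050) for k in (4,4.2,4.4,4.6,4.75)],step=.005)
E
python3 look.py s12
```

```text
contact k [3.93] lateral mm [-2.3] push force 0.27
t 10.45 pos [0.5744 0.0904 0.05  ] yaw -0.48 F [-0.26  0.43 -0.43] w 0.005 j [  25.4   26.   -19.     1.3  -43.3 -116.8] tilt [-0.9994 -0.0014  0.0334]
5 [[0.0, -0.0018, 0.0007], [0.0, 0.0013, 0.0031], [0.0, 0.0013, 0.0031], [0.0, 0.0013, 0.0031], [0.0, 0.001, 0.0023]]
[np.float64(1.57), np.float64(4.8), np.float64(4.8), np.float64(4.8), np.float64(3.6)]
t 10.45 pos [0.5744 0.0904 0.05  ] yaw -0.48 F [-0.26  0.43 -0.43] w 0.005 j [  25.4   26.   -19.     1.3  -43.3 -116.8] tilt [-0.9994 -0.0014  0.0334]
11 [[0.0, -0.005, -0.0025], [0.0, -0.0046, -0.0031], [0.0, -0.0043, -0.0036], [0.0, -0.0038, -0.004], [0.0, -0.0034, -0.0044], [0.0, -0.0029, -0.0048], [0.0, -0.0023, -0.0051], [0.0, -0.0017, -0.0053], [0.0, -0.0011, -0.0054], [0.0, -0.0005, -0.0055], [0.0, 0.0001, -0.0056]]
[np.float64(-6.4), np.float64(-6.4), np.float64(-6.4), np.float64(-6.4), np.float64(-6.4), np.float64(-6.4), np.float64(-6.4), np.float64(-6.4), np.float64(-6.4), np.float64(-6.4), np.float64(-6.4)]
```

View pics/s12.png

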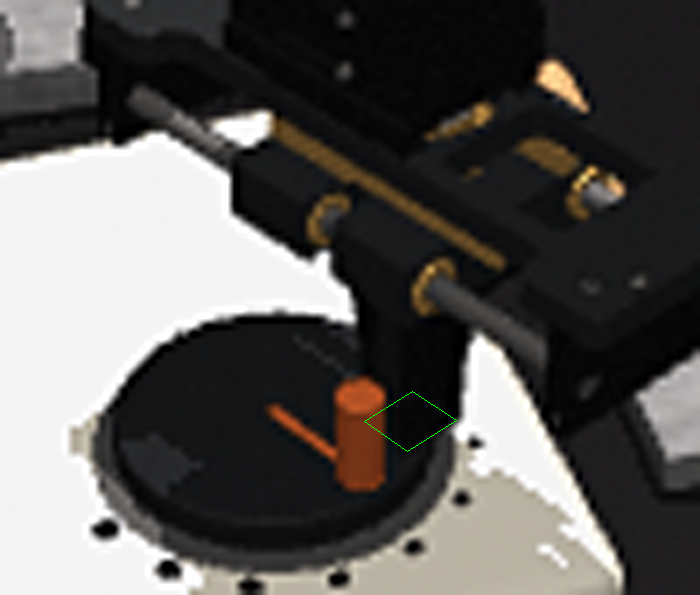

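>>> {"name": "apply_moves", "arguments": {"xyz": [[0,-0.001,0.002],[0,0.001,0.003],[0,0.001,0.003]], "twist": [2,4.8,4.8], "claw": [0,0,0]}}

```text
time_s: 10.8
tcp_pos: [0.58, 0.0909, 0.0494]
ee_rot: [[0.026, 0.219, 0.975], [-0.002, 0.976, -0.219], [-1.0, 0.004, 0.026]]
wrist_force: [-2.6, 3.0, 1.8]
gripper_width: 0.005
```

```bash
python3 - <<'E'
from plan import *
where();rows([pose(k,.0165,.050) for k in (4.6,4.75)],step=.005)
E
python3 look.py s13
```

```text
contact k [4.29] lateral mm [0.3] push force 3.14
t 10.8 pos [0.58   0.0909 0.0494] yaw -12.66 F [-2.6   2.99  1.84] w 0.005 j [  25.1   26.6  -17.8    1.1  -44.2 -128.6] tilt [-0.9997  0.0035  0.0261]
2 [[-0.0006, 0.0014, 0.0045], [0.0, 0.001, 0.0023]]
[np.float64(3.79), np.float64(3.6)]
t 10.8 pos [0.58   0.0909 0.0494] yaw -12.66 F [-2.6   2.99  1.84] w 0.005 j [  25.1   26.6  -17.8    1.1  -44.2 -128.6] tilt [-0.9997  0.0035  0.0261]
11 [[-0.0001, -0.0055, -0.0019], [-0.0001, -0.0052, -0.0026], [-0.0001, -0.0048, -0.0033], [-0.0001, -0.0044, -0.0039], [-0.0001, -0.0038, -0.0044], [-0.0001, -0.0032, -0.0049], [-0.0001, -0.0026, -0.0053], [-0.0001, -0.0018, -0.0055], [-0.0001, -0.0011, -0.0057], [-0.0001, -0.0003, -0.0058], [-0.0001, 0.0004, -0.0058]]
[np.float64(-7.51), np.float64(-7.51), np.float64(-7.51), np.float64(-7.51), np.float64(-7.51), np.float64(-7.51), np.float64(-7.51), np.float64(-7.51), np.float64(-7.51), np.float64(-7.51), np.float64(-7.51)]
```

View pics/s13.png

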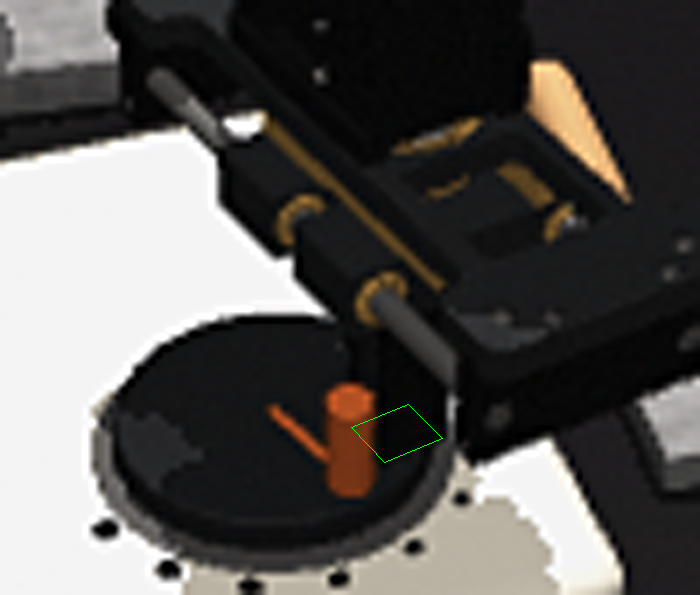

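>>> {"name": "apply_moves", "arguments": {"xyz": [[0,0.0015,0.004],[0,0.001,0.0015]], "twist": [1,1], "claw": [0,0]}}

```text
time_s: 11.05
tcp_pos: [0.587, 0.0918, 0.0496]
ee_rot: [[0.027, 0.255, 0.966], [-0.003, 0.967, -0.255], [-1.0, 0.004, 0.027]]
wrist_force: [-0.0, 0.8, -0.2]
gripper_width: 0.005
```

```bash
python3 - <<'E'
from plan import *
where()
E
python3 look.py s14 | head -1
```

```text
contact k [4.73] lateral mm [-1.7] push force 0.25
t 11.05 pos [0.587  0.0918 0.0496] yaw -14.8 F [-0.03  0.81 -0.16] w 0.005 j [  24.9   27.2  -16.9    1.1  -44.6 -130.5] tilt [-0.9996  0.0044  0.027 ]
```

View pics/s14.png

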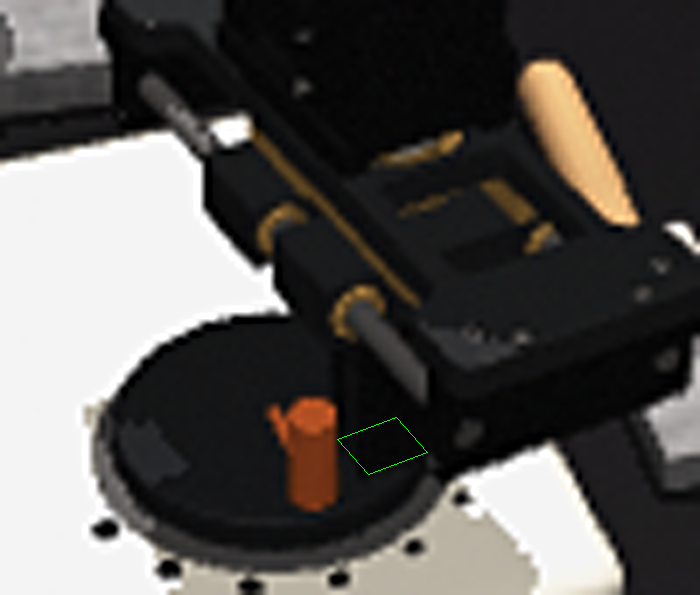

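>>> {"name": "apply_moves", "arguments": {"xyz": [[0,0,-0.005],[0,0,-0.006],[-0.005,0,-0.003],[-0.02,0,0],[-0.03,0,0],[-0.03,0,0],[-0.04,0,0],[-0.04,0,0],[-0.04,0,0],[-0.03,0,0],[0,0,0]], "twist": [0,0,0,0,0,0,0,0,0,0,0], "claw": [0,0,0,0,0,0,0,0,0,0,0]}}

```text
time_s: 12.2
tcp_pos: [0.5625, 0.0952, 0.2959]
ee_rot: [[0.028, 0.252, 0.967], [-0.004, 0.968, -0.252], [-1.0, 0.003, 0.028]]
wrist_force: [0.5, -0.2, 0.2]
gripper_width: 0.004
```

```bash
python3 - <<'E'
from plan import *
rows([(.52,.0,.35,None)])
c=seen(); b=c["pixels"][:,:,::-1]; a=C["scene"]["pixels"][:,:,::-1]
A2=[cv2.resize(i[150:230,260:370],None,fx=7,fy=4*7/4,interpolation=2) for i in (b,)]
cv2.imwrite("pics/end1.png",A2[0])
# lamp shift check vs the first picture: phase correlation on the base's far-left corner/dots
g=[cv2.cvtColor(np.ascontiguousarray(i),cv2.COLOR_BGR2GRAY).astype(np.float32)[210:262,235:360] for i in (a,b)]
print(cv2.phaseCorrelate(*g))
cv2.imwrite("pics/endfull.png",b)
E
```

```text
t 12.2 pos [0.5625 0.0952 0.2959] yaw -14.63 F [ 0.49 -0.19  0.19] w 0.004 j [  26.4   13.    -0.     1.   -75.7 -131.3] tilt [-0.9996  0.0029  0.0283]
3 [[-0.018, -0.0343, -0.0057], [-0.018, -0.0343, -0.0057], [-0.018, -0.0343, -0.0057]]
[np.float64(-0.0), np.float64(-0.0), np.float64(-0.0)]
orange px 116 max x 317 bbox 308 207 317 222
0 [[320.4, 187.6], [320.5, 199.1]] 1 [[325.0, 191.5], [325.0, 203.0]] 2 [[326.8, 196.3], [326.7, 207.8]] 3 [[325.3, 201.2], [325.3, 212.8]] 4 [[320.9, 205.4], [320.9, 217.1]] 5 [[314.1, 208.1], [314.3, 219.8]] 6 [[306.2, 208.8], [306.5, 220.5]] 7 [[298.7, 207.3], [299.2, 218.9]] 8 [[293.0, 203.9], [293.6, 215.5]] 
((0.5091842965892326, 0.10046456494382028), 0.8384707583674678)
```

View pics/end1.png

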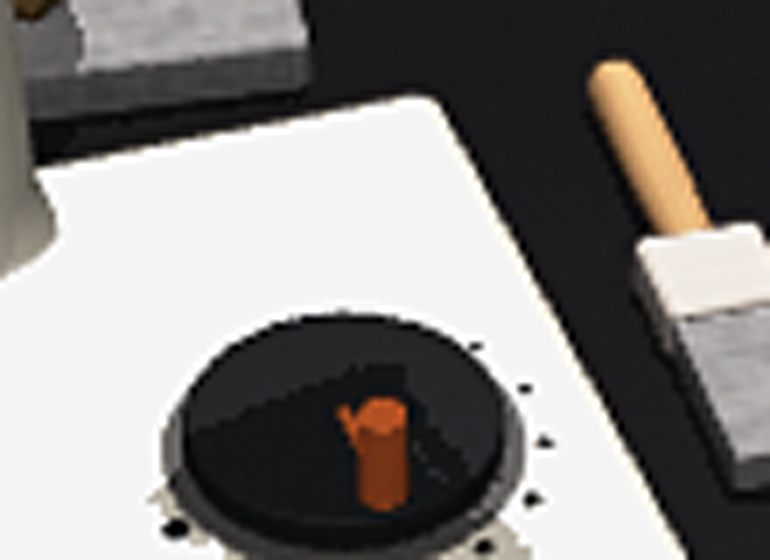

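View pics/endfull.png

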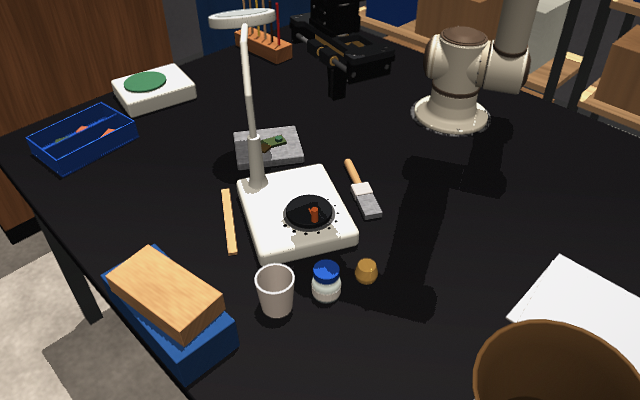

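```bash
python3 - <<'E'
from station import r, job
print(r.sense()["joint_velocities"].round(2)); print(job.finish_job())
E
```

```text
[-0.03  2.13 -3.91 -1.34  1.03 -0.03]
the job is handed in; nothing more can be done
None
```

I turned the dial four clicks clockwise with the closed fingertips, from the second click-stop to the sixth. I then backed off, raised the hand well clear, and handed the job in at about 12 s. No verdict was reported.

**Dial:** in the last picture, the orange post sits at about (314, 208). The four-click position predicts (314.1, 208.1), against (320.9, 205.4) for three clicks and (306.2, 208.8) for five.

**Forces:** the highest wrist force I read was about 5 N, well under the 22 N limit. I only read it at the end of each move call, so brief peaks in between were not measured.

**Lamp:** comparing the first and last pictures gave a shift of about 0.5 pixel, roughly 1 mm. Shadow changes and the turned dial affect that figure, so I did not confirm exactly zero movement.

**Finds and tools:** they look undisturbed by eye. I did not measure them.

**What disagreed:**
- **Fingertip height:** the camera put the fingertips about 32 mm higher than the reported tool position and the stated 14 mm tip offset imply. The first approach missed, apparently passing over the post, so I lowered the hand using the pictures.
- **Tool tilt:** the tool drifted by up to about 3.8° during the moves and was not corrected.
- **Arm at hand-in:** the joints were still settling at up to about 4°/s, with the hand clear of everything.

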